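# Open the port damper of a test kiln and hold the measuring probe in it

## Robot

A 6-joint arm with a two-finger parallel gripper is mounted at the origin on the work surface; the furniture and walls round the work are solid. World frame = base frame: x ahead of the robot, y to its left, z up, the work surface at z = 0. Lengths are in m, angles in rad, forces in N, time in s.
With the tool pointing down it reaches from about 0.275 to 0.875 m from the base axis. Payload 12.5 kg.
Tool frame: the origin (TCP) lies at the very end of the fingers, on their centre line; the grasp point (between the pads) lies 19 mm behind it; x points along the fingers, y is the direction in which the jaws open and shut, and the axes are right-handed (so a half turn about x gives the same grasp; the last joint's range is limited). The gripper opens to 85 mm and grips with 20 to 120 N. Pads are 22 mm wide; open, the fingers measure 114 mm over their backs; the gripper's body (76 mm by 85 mm) begins 54 mm behind the grasp point. The pads swing forward as they close: fully open they stand 13 mm farther back than shut.
Start: joints at [-0.085, 0.351, 1.652, -0, 1.139, -0.085], TCP at [0.55, 0, 0.231] pointing down, gripper open.
Joint ranges: [-2.75, 2.75], [-0.79, 2.1], [0.01, 2.65], [-1.57, 4.71], [0.07, 3.14], [-2.87, 2.87]. Speed limits (rad/s): [2.22, 2.22, 2.79, 3.14, 3.14, 3.14].

## Interface

Orientations are given as a 3x3 rotation matrix whose columns are the frame's x, y, z axes.
In Python, from bench import manip gives the robot as it stands. Calls block until the motion is done:
- manip.move_ptp(position, orientation): joint-space move of the TCP to a pose.
- manip.move_l(position, attitude=None, max_speed=0.15): straight line of the TCP; attitude=None keeps the orientation; max_speed is the mean speed in m/s.
- manip.move_j(angles): joint-space move.
- manip.set_gripper(opening, effort=None): opening from 0.0 (shut) to 1.0 (fully open); effort is the grip in N (None keeps the last); returns when the fingers have stopped.
- manip.dwell(seconds).
- manip.inverse_kinematics(position, orientation): joint angles nearest the present ones, or None.
- manip.grab_frame(name): name is "scene" or "side" or "wrist"; returns (picture, depth): 480x640x3 uint8, red, green, blue; 480x640 float32, m along the optical axis (not along the pixel's ray), 0 where there is no reading.
- manip.get_calibration(name): a dict with "camera_matrix" (3x3 intrinsics, pixels), "R" (3x3) and "t" (3): a world point X has camera coordinates R X + t. Camera axes: x right, y down, z forward; pixel columns grow to the right and rows downward; lengths in m; the calibration is good to about 2 mm. A picture is of the moment at which its call begins: read the wrist's pose just before it. get_calibration takes no time and is no camera call; for the wrist camera it gives the pose at the moment of the call.
A pose or a line that the arm cannot do raises manip.Unreachable and nothing moves.
- manip.sign_off(): hands the job in, once; it reports no verdict.
Trained networks look in the newest picture that a camera, given by its name, has taken for a name from the list of things; names that differ only in an ending like _2 or _b are one class to them, and where a whole thing is asked for, a point or a joint stands for the part that bears it (a point fixed in the world has none). Each returns a list of dicts, best first, with "confidence" (0 to 1); they miss things now and then, are a little off and sometimes report something else, mostly with a low value. They report only what shows in the picture. A call takes as long as a camera call. They do not tell look-alikes from the thing itself.
- manip.look_for(camera, name): "at" ([x, y, z] in m, in world coordinates, good to about 4 mm: the middle of the surface that is visible of it).
Readings, each from a call of its own:
- manip.current_time(): time.
- manip.current_qpos(): joint angles.
- manip.current_joint_vel(): joint speeds.
- manip.current_joint_torque(): joint torques, N m.
- manip.current_ee_pos(): TCP position.
- manip.current_tcp_rot(): TCP orientation.
- manip.current_force(): force on the tool from outside, world axes, zero at the start.
- manip.current_ft_torque(): the same for the moment, N m.
- manip.current_grip_width(): opening from 0.0 (shut) to 1.0 (fully open).
Only numpy, scipy, OpenCV 4.12 (cv2) and the standard library are available. Lean on these libraries where they do the work, as an engineer would, in place of code of your own. Each camera call takes 0.05 s, during which the arm holds its last target.

## Task

Take a check reading in the small test kiln: first turn the black handwheel on its lid until the hole in the damper plate stands squarely over the port in the lid, at the brass index. Then lift the probe out of the wooden rack, lower its white ceramic stem upright through the middle of the port, never letting it touch the damper, the lid or the inside of the kiln, until the red depth band on the stem is level with the top of the damper plate. Finish still holding it there in the gripper, upright, still and centred in the port, and leave the jars, cup, brush pot and cone packet where they stand.

Things in the scene. Friction and masses are not known exactly. Their poses are not given: they have to be found in the camera images.
- kiln: small square steel test kiln, fixed to the table, 196 x 196 mm, cream brick lid whose top is 130 mm above the table. Origin at the centre of its underside, z up. The lid's handle and a dark controller box (reaching 140 mm from the centre) are on its -x side, the port and its brass index on its -y side.
- port (a point): centre of the round port in the kiln lid, fixed to the kiln, 50 mm from its centre towards its -y, given at the level of the damper plate's top (135 mm above the table). 24 mm bore, straight down through the 26 mm lid into the empty chamber; chamber floor 98 mm below this point. A brass arrow on the lid, just outside the damper plate, points at it. The plate hides it until the damper is open.
- damper (a joint): angle of the round dark steel damper plate (156 mm diameter, 4 mm thick) that turns with the handwheel about the upright axis through the kiln's centre. 0 = its single 30 mm hole is over the port (open); positive = turned counter-clockwise seen from above. Starts at 1.7 to 2.9 rad, so turn it clockwise to open. Stops at -0.3 and 3.9; rubs with 0.08 N m, stays where it is left.
- handwheel (a point): centre of the black handwheel over the damper plate, on the turning axis: solid round wheel, 54 mm diameter, 14 mm thick, 164 to 178 mm above the table (this point at 171 mm), 29 mm free below it down to the plate. A white line on its top points towards the plate's hole. It turns with the plate.
- damper_hole (a point): centre of the 30 mm hole in the damper plate, at the plate's top face, 50 mm from the turning axis; it moves with the plate.
- rack: wooden rack fixed to the table, 88 x 104 mm base, its 48 x 104 mm top board 140 mm above the table with a 16 mm hole through which the probe's stem hangs; the probe rests on it by its collar. Origin at the centre of its underside.
- probe_grip (a point): centre of the probe's black handle: upright cylinder 24 mm in diameter and 78 mm long (this point 35 mm above its lower end and 156 mm above the tip of the stem), 181 mm above the table while in the rack; z runs along the probe from tip to handle. The probe weighs about 0.1 kg, no cable.
- probe_tip (a point): lower end of the probe's white ceramic stem (8 mm in diameter, 115 mm long below a 32 mm wide steel collar; handle above the collar), 25 mm above the table while in the rack.
- probe_band (a point): middle of the 4 mm wide red depth band on the stem, 65 mm above the tip and 91 mm below the handle's centre, on the stem's axis.
- probe: the probe, 199 mm long in all; origin at the tip of the stem, z towards the handle.
- brush_pot: stoneware pot with brushes, 86 mm wide, 220 mm high; origin at the centre of its underside; to be left alone.
- bisque_cup: unglazed pinkish cup, 68 mm wide, 62 mm high; origin at the centre of its underside; to be left alone.
- cone_packet: orange and brown packet lying flat, 58 x 85 x 26 mm; origin at the centre of its underside; to be left alone.
- glaze_jar_1: cream glaze jar with black lid, 65 mm wide, 86 mm high; origin at the centre of its underside; to be left alone.
- glaze_jar_2: olive glaze jar with white lid, 64 mm wide, 86 mm high; origin at the centre of its underside; to be left alone.
- glaze_jar_3: blue glaze jar with black lid, 64 mm wide, 86 mm high; origin at the centre of its underside; to be left alone.
There are look-alikes about, which are no part of the job. There is more than one size of the probe; the job needs the middle-sized.

How it is judged:
By the outcome, as a careful person would: the job done as asked, in the order asked, and still so for the second after the job is handed in, while the arm keeps its last pose, push and grip.
It also fails if it takes over 64 s, if anything falls off the work surface, if the arm or the gripper's body presses on something with over 40 N, if the wrist force passes 120 N, or if a joint passes its speed limit or range.

## Working session

There is one attempt and no reset: what is moved stays moved. The work goes in short steps, each a Python script; the robot and the scene stay as the last script left them, time stands still between calls to the robot, and variables do not carry over. Pictures are saved under pics/ and viewed, and the job is handed in when it is done.

```bash
ls; mkdir -p pics; cat > h.py <<'E'
import numpy as np, cv2
from bench import manip
def snap(cam,fn):
    c=manip.get_calibration(cam); im,d=manip.grab_frame(cam)
    cv2.imwrite('pics/'+fn+'.png',cv2.cvtColor(im,cv2.COLOR_RGB2BGR)); np.savez('pics/'+fn,im=im,d=d,K=c['camera_matrix'],R=c['R'],t=c['t'])
    return im,d,c
def cloud(fn):
    z=np.load('pics/'+fn+'.npz'); d=z['d']; v,u=np.mgrid[:480,:640]; K=z['K']
    P=np.stack([(u-K[0,2])/K[0,0]*d,(v-K[1,2])/K[1,1]*d,d],-1)
    W=(P-z['t'])@z['R']; W[d==0]=np.nan
    return z['im'],W
def proj(fn,X):
    z=np.load('pics/'+fn+'.npz'); c=z['R']@np.asarray(X)+z['t']; p=z['K']@c; return p[:2]/p[2]
E
python3 - <<'E'
from h import *
for cam in ['scene','side','wrist']:
    snap(cam,cam+'0')
    for n in (['handwheel','damper_hole','kiln','rack','probe_grip','probe_tip','probe_band','brush_pot','bisque_cup','cone_packet','glaze_jar_1'] if cam!='wrist' else []):
        print(cam,n,[(np.round(r['at'],3).tolist(),round(r['confidence'],2)) for r in manip.look_for(cam,n)][:5])
print(manip.current_time())
E
```

```text
pics
scene handwheel [([0.575, 0.155, 0.134], 0.63)]
scene damper_hole [([0.574, 0.153, 0.135], 0.92)]
scene kiln [([0.551, 0.107, 0.117], 0.94)]
scene rack [([0.529, -0.208, 0.031], 0.55)]
scene probe_grip [([0.524, -0.283, 0.095], 0.66), ([0.421, -0.265, 0.214], 0.62), ([0.535, -0.178, 0.196], 0.61)]
scene probe_tip [([0.422, -0.264, 0.214], 0.93), ([0.528, -0.186, 0.193], 0.81), ([0.619, -0.395, 0.049], 0.54), ([0.522, -0.282, 0.1], 0.53), ([0.554, 0.107, 0.119], 0.27)]
scene probe_band [([0.423, -0.26, 0.208], 0.93), ([0.531, -0.184, 0.195], 0.61), ([0.523, -0.283, 0.094], 0.49), ([0.665, -0.27, 0.066], 0.49)]
scene brush_pot [([0.68, -0.351, 0.086], 0.86)]
scene bisque_cup [([0.618, -0.393, 0.044], 0.77)]
scene cone_packet [([0.409, -0.416, 0.028], 0.86)]
scene glaze_jar_1 [([0.669, -0.113, 0.074], 0.91), ([0.664, -0.271, 0.071], 0.78), ([0.663, -0.188, 0.071], 0.63)]
side handwheel [([0.585, 0.176, 0.134], 0.81)]
side damper_hole [([0.59, 0.178, 0.131], 0.63)]
side kiln [([0.566, 0.234, 0.113], 0.68)]
side rack [([0.532, -0.155, 0.024], 0.87), ([0.595, -0.387, 0.02], 0.57)]
side probe_grip [([0.427, -0.242, 0.202], 0.84), ([0.535, -0.167, 0.166], 0.76), ([0.528, -0.278, 0.084], 0.49)]
side probe_tip [([0.427, -0.243, 0.199], 0.92), ([0.532, -0.164, 0.166], 0.86), ([0.523, -0.279, 0.078], 0.51)]
side probe_band [([0.429, -0.242, 0.2], 0.83), ([0.535, -0.168, 0.169], 0.72), ([0.588, 0.176, 0.136], 0.67), ([0.524, -0.278, 0.081], 0.5), ([0.418, -0.392, 0.024], 0.22)]
side brush_pot [([0.662, -0.158, 0.063], 0.36)]
side bisque_cup []
side cone_packet [([0.416, -0.394, 0.027], 0.58)]
side glaze_jar_1 [([0.666, -0.247, 0.07], 0.91), ([0.674, -0.08, 0.074], 0.78), ([0.663, -0.158, 0.059], 0.73), ([0.676, -0.331, 0.091], 0.48)]
1.25
```

View pics/scene0.png

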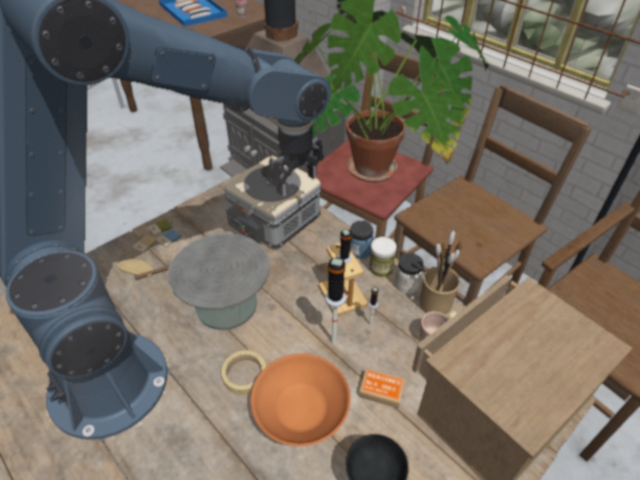

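View pics/side0.png

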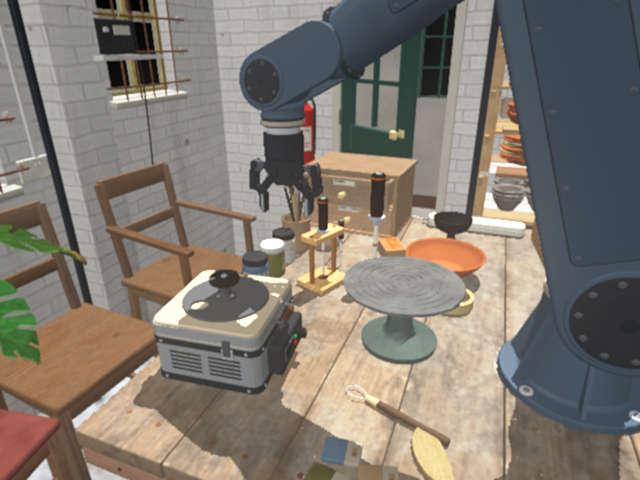

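View pics/wrist0.png

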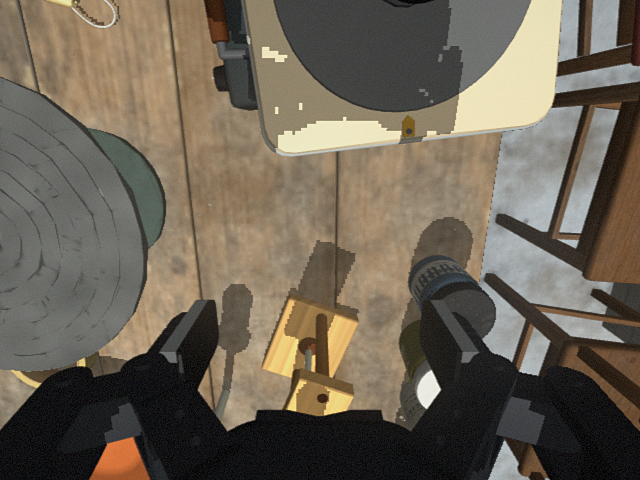

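Kiln is upper centre in the wrist view (brass index about (408,128)) and the rack is at about (310,360). The rack stands at (0.53,-0.17), and there is a larger and a smaller look-alike probe elsewhere. Next I'll look at the kiln from above.

```bash
python3 - <<'E'
from h import *
print(np.round(manip.current_tcp_rot(),3)); c=manip.get_calibration('wrist'); print(np.round(-c['R'].T@c['t'],3),np.round(c['R'],3))
R=manip.current_tcp_rot()
manip.move_ptp([0.57,0.06,0.33],R)
snap('wrist','w1')
for n in ['handwheel','damper_hole','kiln']:
    print(n,[(np.round(r['at'],3).tolist(),round(r['confidence'],2)) for r in manip.look_for('wrist',n)][:5])
print(manip.current_time())
E
```

```text
[[ 0.  1. -0.]
 [-0. -0. -1.]
 [-1.  0.  0.]]
[0.551 0.078 0.375] [[ 1.     0.    -0.   ]
 [ 0.    -0.953  0.303]
 [-0.    -0.303 -0.953]]
handwheel []
damper_hole [([0.597, 0.166, 0.136], 0.78)]
kiln [([0.591, 0.159, 0.14], 0.98)]
1.9917
```

View pics/w1.png

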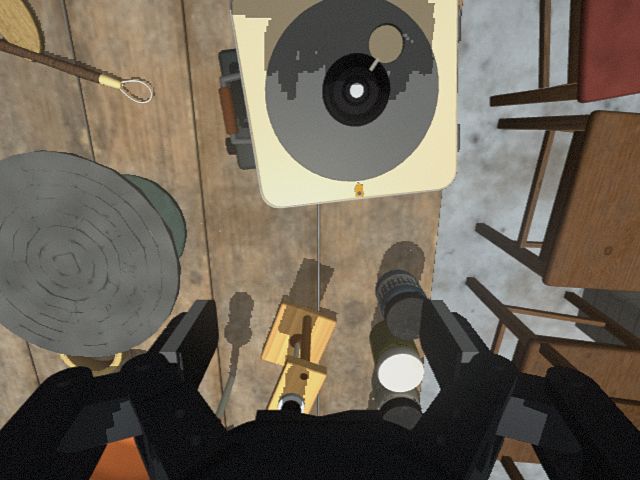

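The plate hole shows at (387,42), the wheel's hub at (356,90), and the brass index at (359,190). I'll compute the geometry from the depth.

```bash
cat > k.py <<'E'
from h import *
def circ(p):
    A=np.c_[2*p,np.ones(len(p))]; s=np.linalg.lstsq(A,(p**2).sum(1),rcond=None)[0]; return s[:2],np.sqrt(s[2]+s[0]**2+s[1]**2)
def kiln(fn,cen=(0.59,0.165),plot=True):
    im,W=cloud(fn); z=W[...,2]; X=W[...,:2]
    near=np.linalg.norm(X-cen,axis=-1)<0.15
    print('z wheel', np.nanmedian(z[near&(z>0.16)]))
    g=im.astype(float).mean(-1)
    # wheel rim
    m=(near&(z>0.16)).astype(np.uint8); cs,_=cv2.findContours(m,cv2.RETR_EXTERNAL,cv2.CHAIN_APPROX_NONE); c=max(cs,key=cv2.contourArea)[:,0]
    def at(px,h):
        d=np.load('pics/'+fn+'.npz'); K,R,t=d['K'],d['R'],d['t']; r=np.c_[px,np.ones(len(px))]@np.linalg.inv(K).T@R; o=-R.T@t
        return (o+r*((h-o[2])/r[:,2])[:,None])[:,:2]
    c2=c[(c[:,1]>0)]
    print('wheel',circ(at(c2,0.178)))
    sat=im.max(-1).astype(int)-im.min(-1)
    # plate: grey dark at plate height
    m=(near&(z>0.12)&((sat<25)&(g<150))).astype(np.uint8); cs,_=cv2.findContours(m,cv2.RETR_EXTERNAL,cv2.CHAIN_APPROX_NONE); c=max(cs,key=cv2.contourArea)[:,0]; c=c[(c[:,1]>2)]
    p=at(c,0.135)
    for i in range(6):
        q,r=circ(p); e=abs(np.linalg.norm(p-q,axis=1)-r); p=p[e<max(0.0015,np.percentile(e,85))]
    print('plate',q,r,len(p))
    # lid edge
    m=(near&(z>0.12)&(z<0.15)).astype(np.uint8); m[:2]=0
    cs,_=cv2.findContours(m,cv2.RETR_EXTERNAL,cv2.CHAIN_APPROX_NONE); c=max(cs,key=cv2.contourArea)
    a=cv2.minAreaRect(at(c[:,0],0.13).astype(np.float32)); print('lid rect',a)
    # brass index
    hsv=cv2.cvtColor(im,cv2.COLOR_RGB2HSV); m=near&(hsv[...,1]>150)&(hsv[...,0]<30)&(z>0.12)
    v,u=np.nonzero(m); 
    if len(u): b=at(np.c_[u,v],0.131); print('brass',np.median(b,0),len(u), 'dir',np.degrees(np.arctan2(*(np.median(b,0)-q)[::-1])))
    return at,q
E
python3 - <<'E'
from k import *
at,q=kiln('w1')
h=at(np.array([[387,42.]]),0.133)[0]; print('hole',h,np.linalg.norm(h-q),np.degrees(np.arctan2(*(h-q)[::-1])))
h=at(np.array([[387,42.]]),0.128)[0]; print('hole',h,np.linalg.norm(h-q),np.degrees(np.arctan2(*(h-q)[::-1])))
im=cv2.imread('pics/w1.png')[0:215,215:475]; cv2.imwrite('pics/w1z.png',cv2.resize(im,None,fx=3,fy=2.79,interpolation=cv2.INTER_CUBIC))
E
```

```text
z wheel 0.40662578509826375
wheel (array([ 0.57193498, -0.22065435]), np.float64(0.22261464631121744))
plate [ 0.5684719  -0.35206064] 0.3229661220659256 667
lid rect ((0.5982254147529602, 0.14778977632522583), (0.2135932296514511, 0.17836864292621613), 0.058959245681762695)
brass [ 0.48866689 -0.21669126] 1197 dir 120.52084651546468
hole [0.63036192 0.20604297] 0.5615247179612084 83.67212854001356
hole [0.63123283 0.20704208] 0.5626142427164285 83.59519157259307
```

View pics/w1z.png

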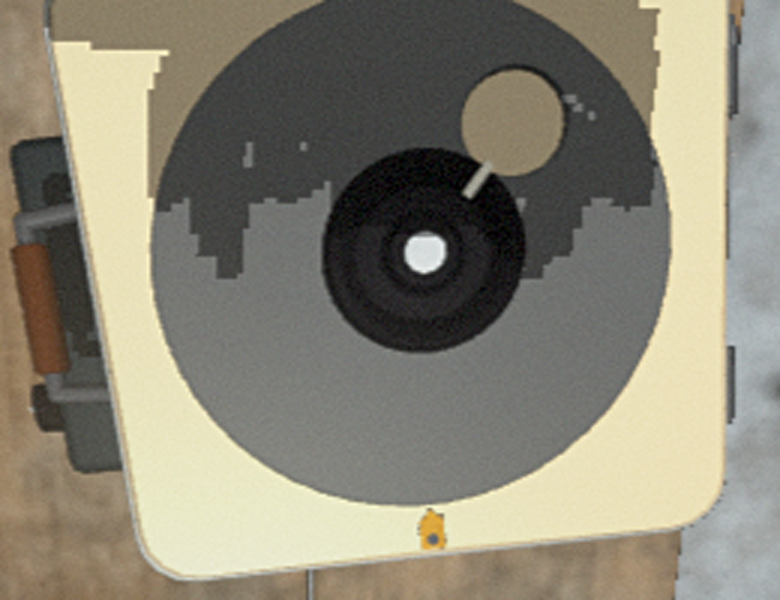

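```bash
sed -i "s/near=np.linalg.norm(X-cen,axis=-1)<0.15/near=(np.linalg.norm(X-cen,axis=-1)<0.15)\&(z<0.2)/" k.py
python3 - <<'E'
from k import *
at,q=kiln('w1')
f=lambda u,v,h: at(np.array([[u,v]],float),h)[0]
Z=lambda a,b:(215+a/3,b/2.79)
# hole from plate's top rim
h=f(*Z(513,121),0.133); print('hole',h,np.linalg.norm(h-q),np.degrees(np.arctan2(*(h-q)[::-1])))
b=f(*Z(432,532),0.131);print('brass',b,np.linalg.norm(b-q),np.degrees(np.arctan2(*(b-q)[::-1])))
p=np.array([f(*Z(a,b),0.13) for a,b in [(180,578),(690,527),(135,520),(50,30),(722,480),(733,10)]]); print(np.round(p,4))
l=[f(*Z(a,b),0.178) for a,b in [(470,194),(489,166)]];print('line',l,np.degrees(np.arctan2(*(l[1]-l[0])[::-1])))
im,W=cloud('w1');print(W[90,356],W[110,356],W[75,340])
E
```

```text
z wheel 0.17633455168484094
wheel (array([0.59989762, 0.16323059]), np.float64(0.026439061679773893))
plate [0.60035888 0.16376376] 0.07741125861265716 441
lid rect ((0.5982254147529602, 0.14778977632522583), (0.2135932296514511, 0.17836864292621613), 0.058959245681762695)
brass [0.49010232 0.15462073] 278 dir -175.2595954992404
hole [0.62955558 0.20497885] 0.05050872133863372 54.68631233497649
brass [0.61092589 0.07533275] 0.08906011569936417 -83.18578559854578
[[0.5272 0.0584]
 [0.6961 0.077 ]
 [0.5132 0.0793]
 [0.4964 0.2304]
 [0.7046 0.0936]
 [0.6907 0.2359]]
line [array([0.61184098, 0.1780969 ]), array([0.6163576 , 0.18510071])] 57.182866919091126
[0.60023642 0.16345142 0.17812669] [0.60120973 0.14887079 0.17332605] [0.58776296 0.17478621 0.17333217]
```

```bash
cat >> h.py <<'E'
def Rt(th):
    c,s=np.cos(th),np.sin(th); return np.array([[0,c,s],[0,s,-c],[-1,0,0.]])
E
python3 - <<'E'
from h import *
C=[0.6,0.1635]
for th in [70,0,-70]:
    print(th,np.round(manip.inverse_kinematics([*C,0.152],Rt(np.radians(th))),3))
manip.move_ptp([*C,0.23],Rt(np.radians(70)))
manip.move_l([*C,0.152],max_speed=0.08)
print(manip.current_qpos().round(3),manip.current_force())
manip.set_gripper(0.0,40); print(manip.current_grip_width(),manip.current_force().round(2),manip.current_ft_torque().round(3),manip.current_ee_pos())
print(manip.current_time())
E
```

```text
70 [ 0.191  0.565  1.528 -0.     1.049 -1.031]
0 [ 0.191  0.565  1.528 -0.     1.049  0.191]
-70 [ 0.191  0.565  1.528 -0.     1.049  1.413]
[ 0.191  0.564  1.527  0.     1.049 -1.031] [-0.16164079  0.49253658  1.08951575]
0.6170346659953126 [-3.33 -2.9   5.56] [-0.664  0.53   0.003] [0.59997031 0.16305119 0.1527052 ]
4.5167
```

```bash
python3 - <<'E'
from h import *
q=np.array(manip.current_qpos()); 
for a in np.linspace(0,np.radians(139),7)[1:]:
    p=q.copy(); p[5]+=a; manip.move_j(p)
    print(round(a,2),manip.current_force().round(1),manip.current_ft_torque().round(2),manip.current_grip_width())
manip.set_gripper(1.0)
manip.move_l([*manip.current_ee_pos()[:2],0.24],max_speed=0.15)
manip.move_ptp([0.6,0.04,0.33],Rt(0))
snap('wrist','w2'); print(manip.current_time())
E
```

```text
0.4 [-1.8 -2.   0.6] [-0.52  0.41 -0.06] 0.6188445737011105
0.81 [-4.  -4.5  3.3] [-0.71  0.7  -0.09] 0.6129017928096906
1.21 [-5.7 -5.   4.4] [-0.73  0.99 -0.03] 0.6166535164879247
1.62 [-6.8 -3.9  4.3] [-0.63  1.27 -0.1 ] 0.6140450099830943
2.02 [-9.2 -3.5  5.4] [-0.44  1.54 -0.07] 0.6146230411788229
2.43 [-10.7  -2.6   6.1] [-0.17  1.66 -0.08] 0.6160043875051242
9.85
```

View pics/w2.png

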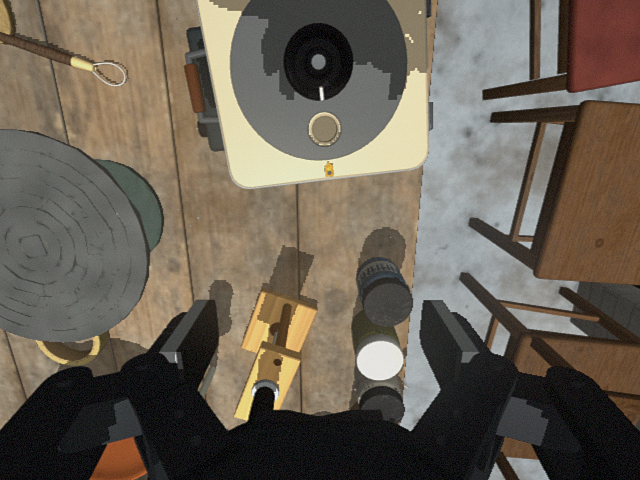

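```bash
python3 - <<'E'
from h import *
manip.move_ptp([0.605,0.075,0.235],Rt(0)); manip.dwell(0.2)
snap('wrist','w3'); print(manip.current_time())
im=cv2.imread('pics/w3.png'); p=proj('w3',[0.6055,0.1138,0.135]); print(p)
u,v=p.astype(int); z=im[max(0,v-100):v+100,u-130:u+130]; print(u-130,max(0,v-100)); cv2.imwrite('pics/w3z.png',cv2.resize(z,None,fx=3,fy=3,interpolation=cv2.INTER_CUBIC))
E
```

```text
10.5917
[316.02715299 181.4966107 ]
186 81
```

View pics/w3z.png

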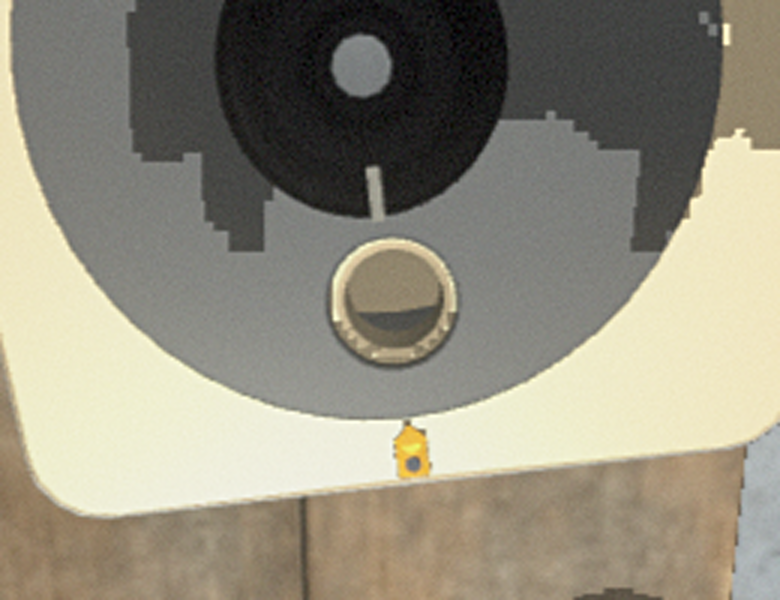

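View pics/w3.png

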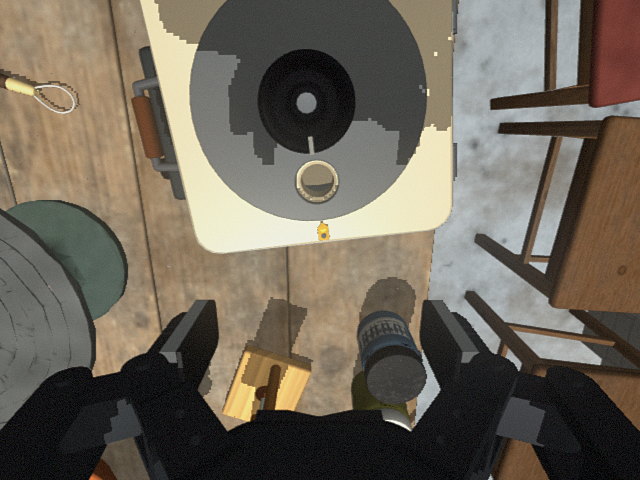

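```bash
python3 - <<'E'
from k import *
at,q=kiln('w3')
f=lambda a,b,h: at(np.array([[186+a/3,81+b/3]],float),h)[0]
def rep(n,p): print(n,p.round(4),round(np.linalg.norm(p-q),4),np.degrees(np.arctan2(*(p-q)[::-1])).round(2))
rep('hole',f(394,302,0.135)); rep('port',f(394,298,0.130)); rep('brass tip',f(407,424,.131)); rep('brass',f(412,463,.131))
for s in [(328,302),(460,302),(394,237),(394,367)]: print(f(*s,0.135))
for s in [(345,298),(444,298),(394,248),(394,348)]: print(f(*s,0.13))
b=[f(*s,.13) for s in [(120,516),(720,448)]]; print(np.degrees(np.arctan2(*(b[1]-b[0])[::-1])))
l=[f(*s,.178) for s in [(372,168),(378,219)]]; print('line',np.degrees(np.arctan2(*(l[1]-l[0])[::-1])))
E
```

```text
z wheel 0.17635855577584503
wheel (array([0.60033496, 0.16314646]), np.float64(0.026369124201297115))
plate [0.60042922 0.16363066] 0.07759698930055461 535
lid rect ((0.6015245318412781, 0.1484314501285553), (0.19958503544330597, 0.1686951369047165), 4.671882152557373)
brass [0.49148372 0.15494873] 481 dir -175.44369391955607
hole [0.6064 0.1137] 0.0503 -83.16
port [0.6064 0.1139] 0.0501 -83.14
brass tip [0.6096 0.0829] 0.0812 -83.53
brass [0.6108 0.0728] 0.0914 -83.46
[0.59095003 0.11369316]
[0.62189276 0.11366598]
[0.60644186 0.12864227]
[0.60639369 0.09814448]
[0.59471121 0.11386309]
[0.61836278 0.11384261]
[0.60643432 0.12561984]
[0.6063966  0.10174174]
6.741422747248902
line -83.48485141661581
```

Hole and port agree within about 0.3 mm (port at (0.6063,0.1138)). Both are within 0.5° of the brass index. Now the probe.

```bash
python3 - <<'E'
from h import *
manip.move_l([0.605,0.075,0.33],max_speed=.3)
manip.move_ptp([0.53,-0.13,0.36],Rt(0)); manip.dwell(0.1)
snap('wrist','w4')
for n in ['probe_grip','rack']:
    print(n,[(np.round(r['at'],3).tolist(),round(r['confidence'],2)) for r in manip.look_for('wrist',n)][:5])
snap('scene','s4'); snap('side','d4');print(manip.current_time())
for c,n in [('scene','s4'),('side','d4')]:
    im=cv2.imread(f'pics/{n}.png'); u,v=proj(n,[0.52,-0.2,0.13]).astype(int); cv2.imwrite(f'pics/{n}z.png',cv2.resize(im[v-95:v+95,u-130:u+130],None,fx=3,fy=3,interpolation=cv2.INTER_CUBIC)); print(n,u-130,v-95)
E
```

```text
probe_grip [([0.534, -0.172, 0.213], 0.85), ([0.523, -0.278, 0.113], 0.77), ([0.44, -0.251, 0.196], 0.61)]
rack [([0.531, -0.152, 0.14], 0.82)]
12.2917
s4 215 175
d4 203 137
```

View pics/w4.png

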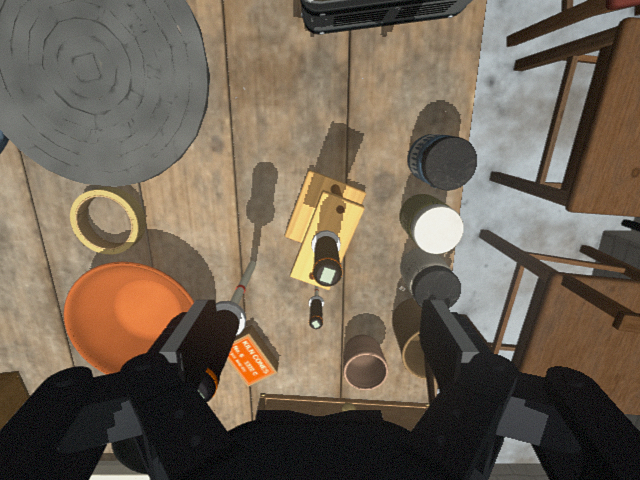

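View pics/s4z.png

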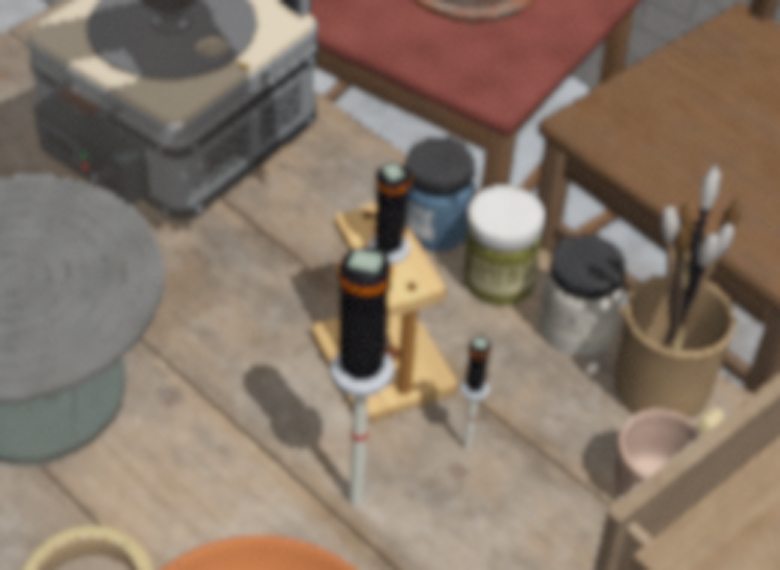

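View pics/d4z.png

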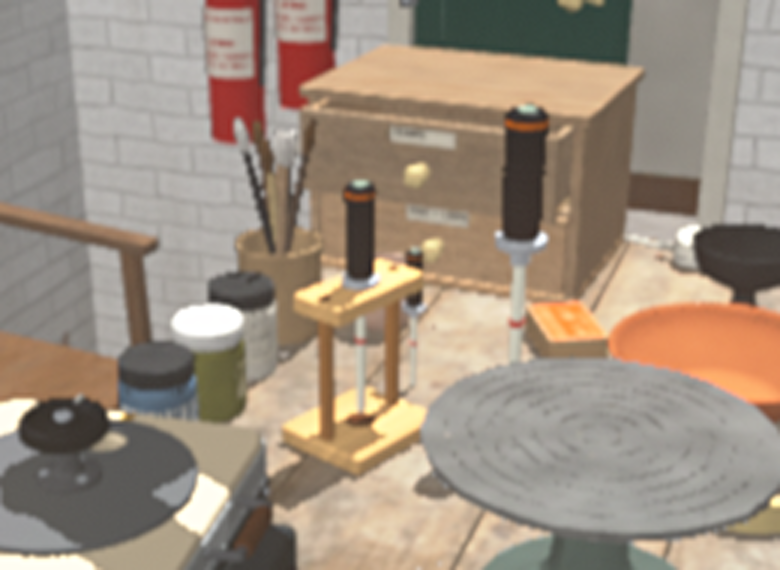

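The rack holds the middle-sized probe; its handle top is at about (327,272) in the wrist view. The big one stands at (230,330) and the small one at (317,315). Next I'll measure the handle axis.

```bash
python3 - <<'E'
from k import *
at,_=None,None
im,W=cloud('w4'); z=W[...,2]
near=(np.hypot(W[...,0]-.535,W[...,1]+.177)<0.035)
for lo,hi in [(.15,.165),(.165,.18),(.18,.195),(.195,.21),(.21,.22),(.222,.23)]:
    m=near&(z>lo)&(z<hi); p=W[m]; print(lo,m.sum(),p.mean(0).round(4),p.min(0).round(4),p.max(0).round(4))
b=cv2.resize(im[150:350,220:460],None,fx=3,fy=3,interpolation=cv2.INTER_CUBIC); cv2.imwrite('pics/w4z.png',b[...,::-1])
v,u=np.nonzero(near&(z>.222)); print(u.min(),u.max(),v.min(),v.max())
E
```

```text
0.15 86 [ 0.5383 -0.1654  0.1582] [ 0.5267 -0.1722  0.1505] [ 0.5503 -0.1627  0.165 ]
0.165 114 [ 0.5381 -0.1654  0.1728] [ 0.5267 -0.173   0.165 ] [ 0.5507 -0.1626  0.1799]
0.18 119 [ 0.538  -0.1654  0.1876] [ 0.5269 -0.1721  0.1804] [ 0.5504 -0.1626  0.195 ]
0.195 129 [ 0.5385 -0.1654  0.2009] [ 0.5271 -0.1741  0.1951] [ 0.5507 -0.1627  0.2098]
0.21 112 [ 0.5372 -0.1655  0.2162] [ 0.5257 -0.1828  0.2103] [ 0.5513 -0.1616  0.22  ]
0.222 566 [ 0.5386 -0.1738  0.2248] [ 0.5266 -0.1872  0.222 ] [ 0.5511 -0.1625  0.2272]
313 341 260 286
```

View pics/w4z.png

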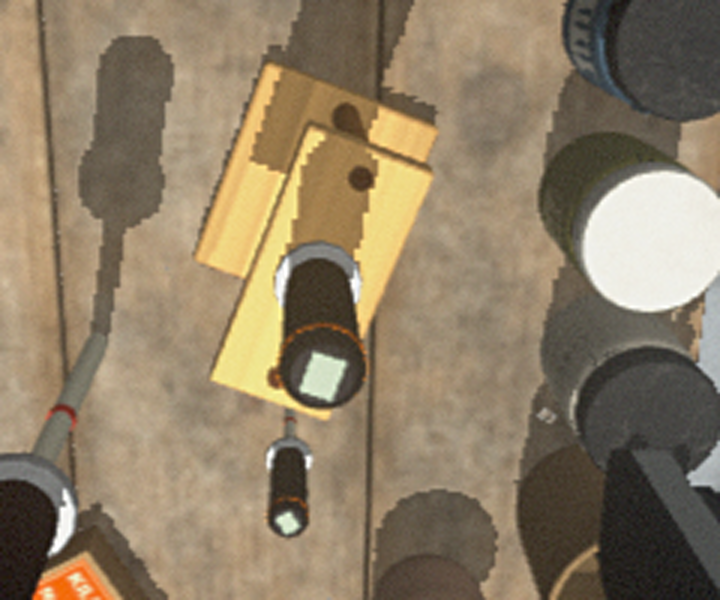

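```bash
python3 - <<'E'
from h import *
C=[0.5387,-0.1746]
print(manip.inverse_kinematics([0.6063,0.1138,0.207],Rt(0)).round(2))
manip.move_l([*C,0.27],Rt(0),max_speed=.2)
manip.move_l([*C,0.162],max_speed=.08)
f0=manip.current_force(); print(f0.round(2))
manip.set_gripper(0.0,60); print(manip.current_grip_width(),(manip.current_force()-f0).round(2),manip.current_ee_pos().round(4))
snap('wrist','w5')
manip.move_l([*C,0.182],max_speed=.04); print((manip.current_force()-f0).round(2),manip.current_grip_width())
manip.move_l([*C,0.36],max_speed=.1); print((manip.current_force()-f0).round(2),manip.current_grip_width(),manip.current_ee_pos().round(4))
snap('wrist','w6');snap('scene','s6');snap('side','d6');print(manip.current_time())
for c,n in [('scene','s6'),('side','d6')]:
    im=cv2.imread(f'pics/{n}.png'); u,v=proj(n,[*C,0.3]).astype(int);u0=max(0,u-100);v0=max(0,v-95); cv2.imwrite(f'pics/{n}z.png',cv2.resize(im[v0:v0+190,u0:u0+200],None,fx=3,fy=3,interpolation=cv2.INTER_CUBIC)); print(n,u0,v0)
E
```

```text
[ 0.11  0.5   1.49 -0.    1.15  0.11]
[-0.05  0.1  -0.32]
0.26545377200739645 [-0.42  0.35  3.32] [ 0.5388 -0.1746  0.1622]
[-1.02  0.2  -0.72] 0.26258399708517777
[ 0.05 -1.12 -1.17] 0.2677982078876412 [ 0.5386 -0.1746  0.3595]
17.825
s6 246 110
d6 222 70
```

View pics/w6.png

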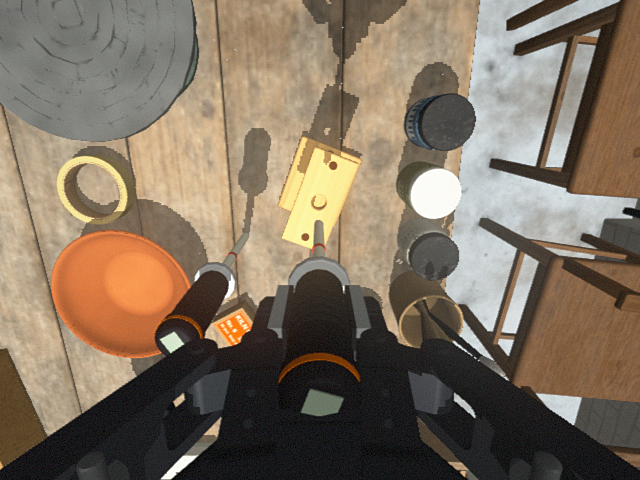

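View pics/s6z.png

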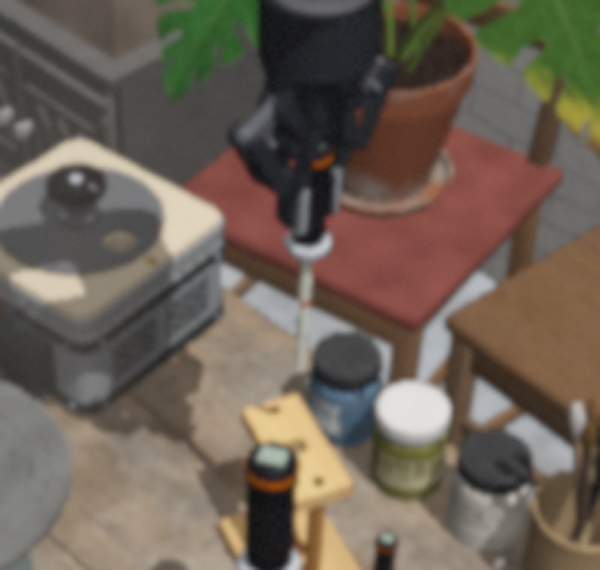

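View pics/d6z.png

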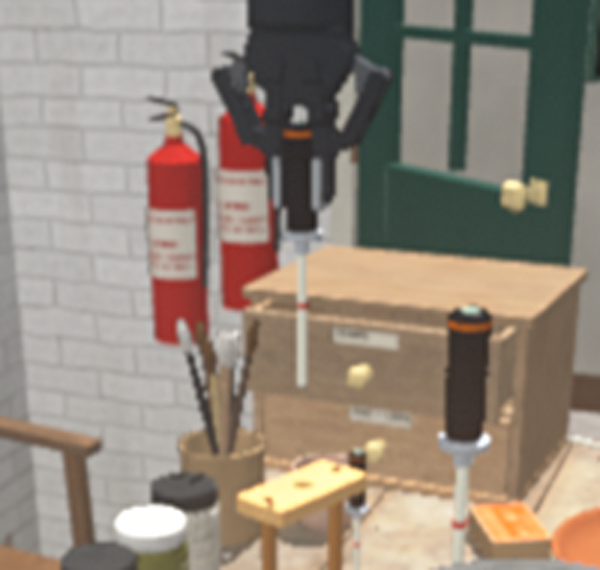

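```bash
python3 - <<'E'
from h import *
X=np.array([0.5386,-0.1746]); zt=0.3595-0.137
for n in ['w6','s6','d6']:
    im=cv2.imread(f'pics/{n}.png'); tip=proj(n,[*X,zt]); band=proj(n,[*X,zt+.065]); col=proj(n,[*X,zt+.115]); print(n,tip.round(1),band.round(1),col.round(1))
    u0,v0=(tip-[40,30] if n=='w6' else tip-[40,90]).astype(int); k=7
    z=cv2.resize(im[v0:v0+(70 if n=='w6' else 105),u0:u0+80],None,fx=k,fy=k,interpolation=cv2.INTER_CUBIC)
    for p in (tip,band,col):
        q=((p-[u0,v0]+.5)*k).astype(int); cv2.drawMarker(z,tuple(q.tolist()),(0,255,0),0,14,1)
    cv2.imwrite(f'pics/{n}c.png',z[:600])
E
python3 -c "
import cv2,numpy as np
a=[cv2.imread(f'pics/{n}c.png') for n in ['w6','s6','d6']]
h=max(x.shape[0] for x in a); o=np.hstack([np.pad(x,((0,h-x.shape[0]),(0,0),(0,0))) for x in a]); print(o.shape); o=cv2.resize(o,None,fx=.47,fy=.47,interpolation=cv2.INTER_AREA); cv2.imwrite('pics/c6.png',o)"
```

```text
w6 [317.5 222.2] [317.  248.7] [316.5 281.3]
s6 [345.  232.1] [346.2 209.9] [347.2 191.5]
d6 [322.5 198.6] [322.4 171.4] [322.3 149.4]
(600, 1680, 3)
```

View pics/c6.png

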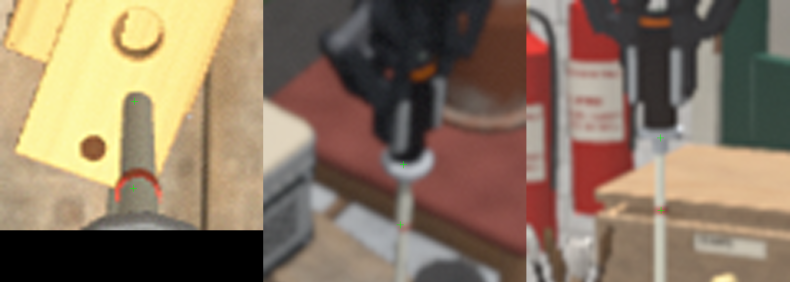

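View pics/w6c.png

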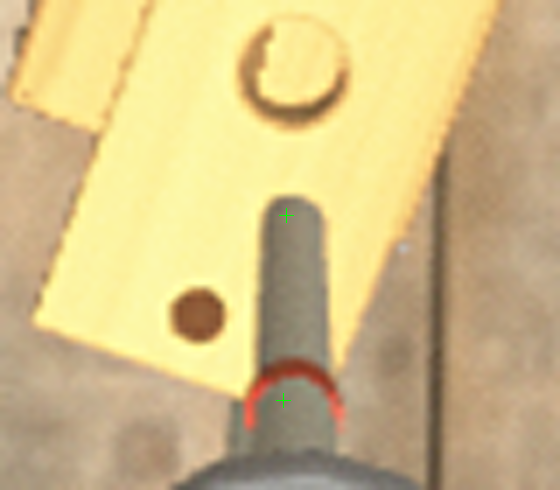

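The probe hangs upright. In the wrist picture its tip is about 1 mm to +x of where it should be, which is within calibration error. I'll hover with the tip about 20 mm above the port and compare directly.

```bash
python3 - <<'E'
from h import *
P=[0.6055,0.1138]
manip.move_l([0.5386,-0.1746,0.37],max_speed=.1)
manip.move_ptp([*P,0.36],Rt(0)); 
manip.move_l([*P,0.292],max_speed=.1); manip.dwell(.3)
X=manip.current_ee_pos(); print(X.round(4))
out=[]
for c in ['wrist','scene','side']:
    n=c+'7'; snap(c,n); im=cv2.imread(f'pics/{n}.png')
    port=proj(n,[.6063,.1138,.135]); tip=proj(n,[X[0],X[1],X[2]-.137]); print(c,port.round(1),tip.round(1))
    u0,v0=(port-[45,55]).astype(int); k=6
    z=cv2.resize(im[v0:v0+90,u0:u0+90],None,fx=k,fy=k,interpolation=cv2.INTER_CUBIC); print(u0,v0); cv2.imwrite(f'pics/{n}z.png',z)
print(manip.current_time())
E
```

```text
[0.6056 0.1138 0.2924]
wrist [318.1 216.1] [317.2 222.2]
273 161
scene [285.1 189.3] [284.6 183.5]
240 134
side [236.7 282.8] [236.1 273.4]
191 227
20.4917
```

View pics/wrist7z.png

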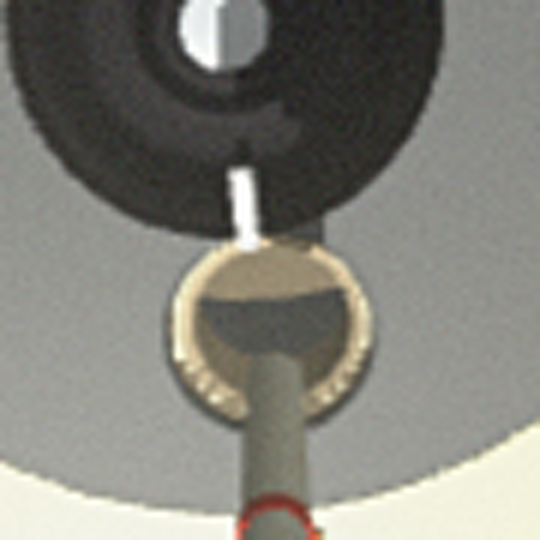

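View pics/scene7z.png

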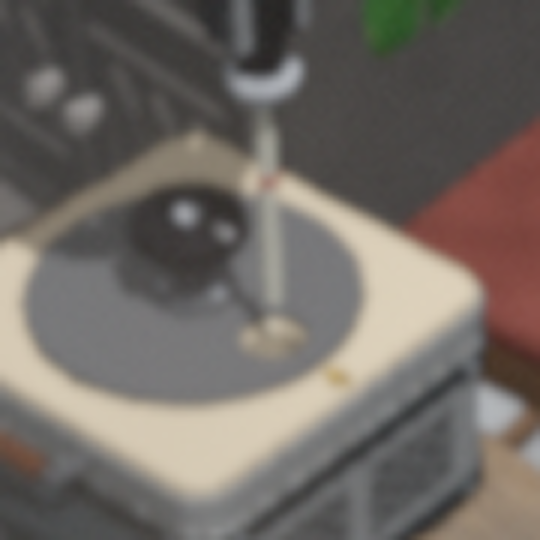

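View pics/side7z.png

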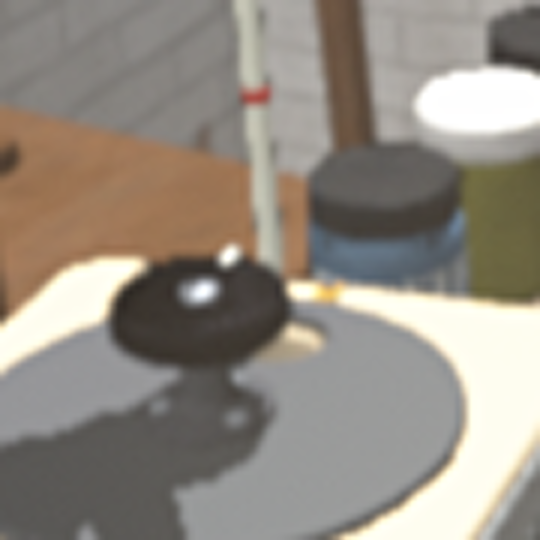

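```bash
python3 - <<'E'
from h import *
def at(fn,px,h):
    d=np.load('pics/'+fn+'.npz'); K,R,t=d['K'],d['R'],d['t']; r=R.T@np.linalg.inv(K)@[*px,1]; o=-R.T@t
    return (o+r*(h-o[2])/r[2])
X=np.array([.6056,.1138]); zt=.1554
Z=lambda u0,v0,a,b:(u0+(a+.5)/6-.5,v0+(b+.5)/6-.5)
print('tip upper edge',at('wrist7',Z(273,161,276,352),zt), 'hole c edges',[at('wrist7',Z(273,161,*s),.135) for s in [(170,322),(374,322),(272,428)]],'bore',[at('wrist7',Z(273,161,*s),.130) for s in [(197,320),(350,320)]])
for n,(u0,v0) in [('scene7',(240,134)),('side7',(191,227))]:
    for name,z in [('tip',zt),('band',zt+.065),('collar',zt+.115)]:
        p=proj(n,[*X,z]); print(n,name,((p-[u0,v0]+.5)*6-.5).round(1))
    print('d/dx,dy',(proj(n,[X[0]+.001,X[1],zt])-proj(n,[*X,zt]))*6,(proj(n,[X[0],X[1]+.001,zt])-proj(n,[*X,zt]))*6, 'hole',((proj(n,[.6063,.1138,.135])-[u0,v0]+.5)*6-.5).round(1))
E
```

```text
tip upper edge [0.60672592 0.11633387 0.1554    ] hole c edges [array([0.59107201, 0.11545308, 0.135     ]), array([0.62120322, 0.11545809, 0.135     ]), array([0.60613048, 0.09907963, 0.135     ])] bore [array([0.59487026, 0.11450052, 0.13      ]), array([0.617837  , 0.11450436, 0.13      ])]
scene7 tip [269.9 299.2]
scene7 band [263.  179.2]
scene7 collar [257.5  81. ]
d/dx,dy [ 1.72477881 -0.960895  ] [-1.46810623 -1.03219357] hole [273.1 334.6]
side7 tip [273.3 280.9]
side7 band [256.2  93.1]
side7 collar [242.3 -59.8]
d/dx,dy [-2.74153287 -0.51990083] [-1.63278495  1.3848662 ] hole [276.5 337.1]
```

```bash
cat > tri.py <<'E'
from h import *
from scipy.optimize import least_squares
def red(n,Xp,r=8):
    im=np.load(f'pics/{n}.npz')['im'].astype(float); p=proj(n,Xp); u0,v0=np.round(p).astype(int)
    w=np.clip(im[...,0]-np.maximum(im[...,1],im[...,2])-25,0,None)
    m=np.zeros_like(w); m[v0-r:v0+r+1,u0-r:u0+r+1]=1; w*=m
    v,u=np.mgrid[:480,:640]; return np.array([(w*u).sum(),(w*v).sum()])/w.sum(),w.sum(),p
def run(s,X,zb):
    obs={}
    for n in ['scene'+s,'side'+s]:
        c,t,p=red(n,[*X,zb]); obs[n]=c; print(n,'obs',c.round(2),'pred',p.round(2),t)
    f=lambda B:np.concatenate([proj(n,B)-c for n,c in obs.items()])
    r=least_squares(f,[*X,zb],x_scale=.001); print('band',r.x.round(4),'resid',r.fun.round(2),'expected',*X,zb)
    return r.x
if __name__=='__main__':
    run('7',[.6056,.1138],.1554+.065)
E
python3 tri.py; cp pics/s6.npz pics/scene6.npz; cp pics/d6.npz pics/side6.npz; python3 -c "
from tri import *
run('6',[.5386,-.1746],.3595-.137+.065)
# before lift, in rack
run_=None
"
cp pics/s4.npz pics/scene4.npz; cp pics/d4.npz pics/side4.npz; python3 -c "
from tri import *
print(red('side4',[.5387,-.1746,.09]))"
```

```text
scene7 obs [284.5 164. ] pred [283.42 163.45] 8.0
side7 obs [233.3  242.52] pred [233.28 242.1 ] 481.0
band [0.6071 0.1117 0.2186] resid [-0.06  0.13 -0.07 -0.07] expected 0.6056 0.1138 0.2204
scene6 obs [352.36 203.9 ] pred [346.21 209.92] 302.0
side6 obs [322.54 167.17] pred [322.39 171.37] 1268.0
band [ 0.5455 -0.182   0.2991] resid [-1.1   2.09 -1.83 -1.8 ] expected 0.5386 -0.1746 0.2875
(array([324.48125  , 248.0421875]), np.float64(640.0), array([322.52642585, 250.07228013]))
```

```bash
python3 - <<'E'
from tri import *
def tri(o,x0):
    f=lambda B:np.concatenate([proj(n,B)-c for n,c in o.items()]); r=least_squares(f,x0,x_scale=.001); return r.x.round(4),r.fun.round(2)
Z=lambda u0,v0,a,b:np.array((u0+(a+.5)/6-.5,v0+(b+.5)/6-.5))
print('hub',tri({'scene7':Z(240,134,184,213),'side7':Z(191,227,200,291)},[.6,.1635,.178]))
print('hub from wrist', )
print('brass',tri({'scene7':Z(240,134,338,377),'side7':Z(191,227,328,291)},[.61,.075,.131]))
print('hubpred',[((proj(n,[.6,.1635,.178])-o+.5)*6).round(1) for n,o in [('scene7',(240,134)),('side7',(191,227))]])
E
```

```text
hub (array([0.599 , 0.1637, 0.1781]), array([-0.09,  0.17, -0.09, -0.09]))
hub from wrist
brass (array([0.6102, 0.0747, 0.1316]), array([-0.06,  0.11, -0.07, -0.06]))
hubpred [array([185.9, 213.9]), array([197.5, 290.4])]
```

Triangulating a known point (wheel hub, z 0.1781) shows the scene and side cameras are good. The band therefore sits about 1 mm +x and 2 mm -y of the port. I'll shift the probe and re-check.

```bash
python3 - <<'E'
from tri import *
manip.move_l([.6046,.1158,.292],max_speed=.03); manip.dwell(.3)
X=manip.current_ee_pos(); print(X.round(4))
for c in ['wrist','scene','side']:
    n=c+'8'; snap(c,n); im=cv2.imread(f'pics/{n}.png')
    port=proj(n,[.6063,.1138,.135]); u0,v0=(port-[45,55]).astype(int); k=6
    z=cv2.resize(im[v0:v0+90,u0:u0+90],None,fx=k,fy=k,interpolation=cv2.INTER_CUBIC); print(u0,v0); cv2.imwrite(f'pics/{n}z.png',z)
run('8',[.606,.1138],.2186)
im=np.load('pics/scene8.npz')['im']; u,v=proj('scene8',[.606,.1138,.2186]).astype(int); print(u,v); print(im[v-3:v+4,u-3:u+5].astype(int).tolist())
print(manip.current_time())
E
```

```text
[0.6046 0.1158 0.292 ]
274 163
240 134
191 227
scene8 obs [283.43 163.95] pred [283.57 163.96] 21.0
side8 obs [233.05 243.21] pred [233.17 242.97] 523.0
band [0.606  0.1143 0.2183] resid [-0.  0. -0. -0.] expected 0.606 0.1138 0.2186
283 163
[[[147, 137, 121], [155, 147, 131], [155, 151, 138], [157, 155, 145], [147, 145, 136], [110, 109, 101], [80, 77, 72], [75, 71, 69]], [[165, 154, 136], [175, 165, 147], [168, 160, 145], [162, 158, 148], [153, 149, 140], [127, 121, 112], [103, 97, 88], [89, 83, 76]], [[170, 158, 140], [182, 170, 151], [172, 159, 144], [164, 153, 143], [163, 152, 142], [156, 143, 130], [147, 135, 120], [131, 121, 108]], [[171, 159, 140], [183, 168, 149], [172, 151, 136], [165, 139, 129], [170, 145, 133], [177, 156, 140], [182, 167, 148], [175, 163, 143]], [[168, 156, 138], [180, 163, 145], [170, 145, 129], [161, 125, 114], [171, 137, 124], [186, 163, 145], [200, 184, 164], [201, 189, 168]], [[155, 144, 131], [167, 153, 139], [160, 140, 128], [156, 132, 121], [167, 145, 133], [186, 169, 151], [204, 191, 170], [210, 198, 178]], [[132, 126, 117], [143, 136, 127], [145, 137, 128], [153, 145, 135], [165, 157, 146], [179, 170, 155], [196, 185, 167], [205, 193, 173]]]
21.1917
```

View pics/wrist8z.png

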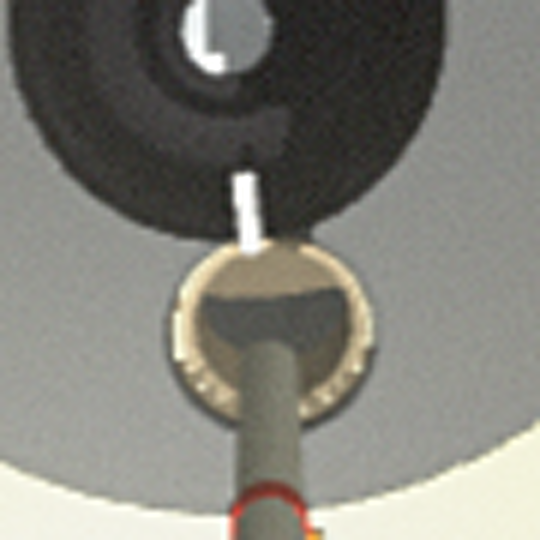

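View pics/scene8z.png

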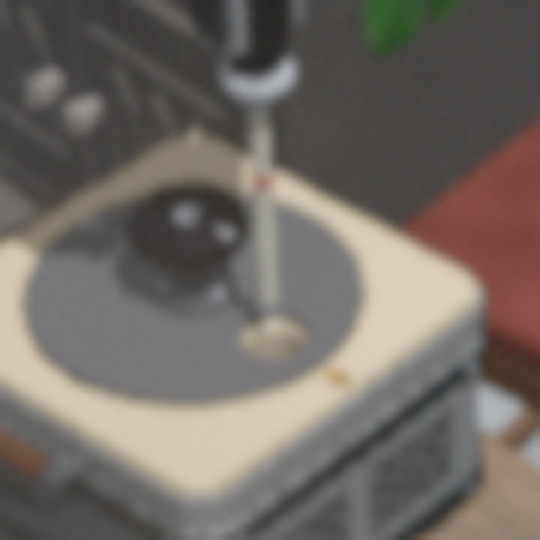

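View pics/side8z.png

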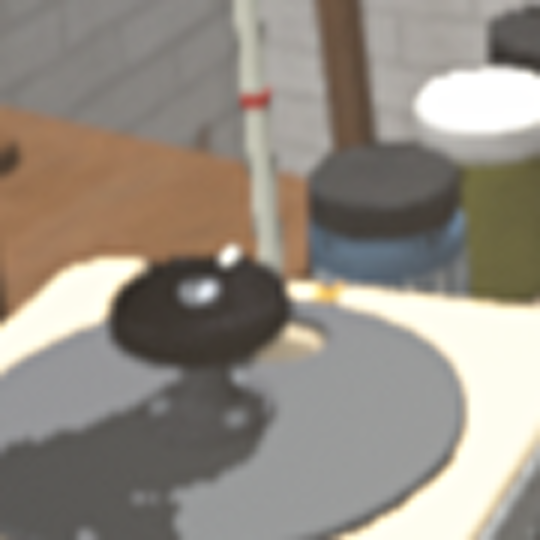

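```bash
python3 - <<'E'
from tri import *
manip.move_l([.6046,.1158,.25],max_speed=.05); print(manip.current_force().round(2))
manip.move_l([.6046,.1158,.216],max_speed=.05); manip.dwell(.3); print(manip.current_force().round(2))
X=manip.current_ee_pos(); print(X.round(4))
for c in ['wrist','scene','side']:
    n=c+'9'; snap(c,n); im=cv2.imread(f'pics/{n}.png')
    port=proj(n,[.6063,.1138,.135]); u0,v0=(port-[45,55]).astype(int); k=6
    z=cv2.resize(im[v0:v0+90,u0:u0+90],None,fx=k,fy=k,interpolation=cv2.INTER_CUBIC); print(u0,v0); cv2.imwrite(f'pics/{n}z.png',z)
run('9',[.606,.1138],.1423)
print(manip.current_time())
E
```

```text
[ 0.97  0.22 -0.49]
[-0.05  0.86 -1.6 ]
[0.6047 0.1158 0.2162]
274 191
240 134
191 227
scene9 obs [284.75 187.12] pred [284.89 187.26] 16.0
side9 obs [240.2  271.91] pred [236.5  279.45] 107.0
band [0.6007 0.1051 0.1541] resid [ 0.55 -0.96  0.59  0.55] expected 0.606 0.1138 0.1423
23.4667
```

View pics/wrist9z.png

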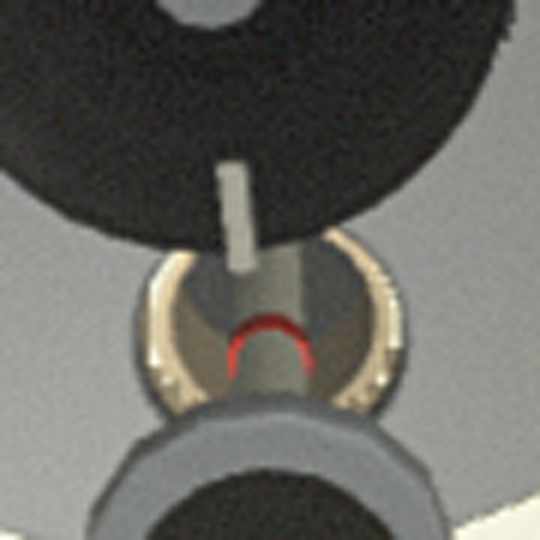

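View pics/scene9z.png

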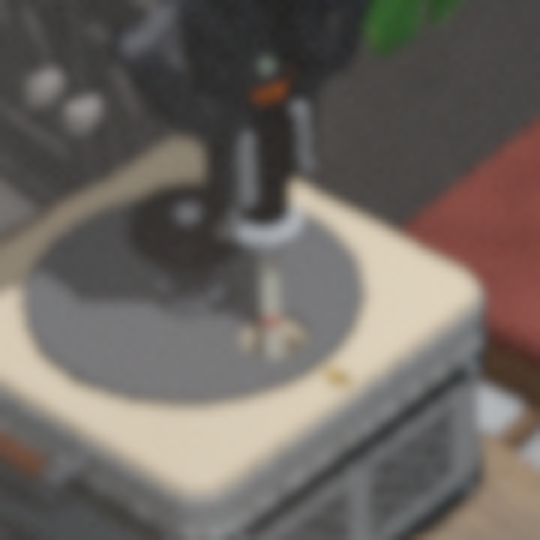

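View pics/side9z.png

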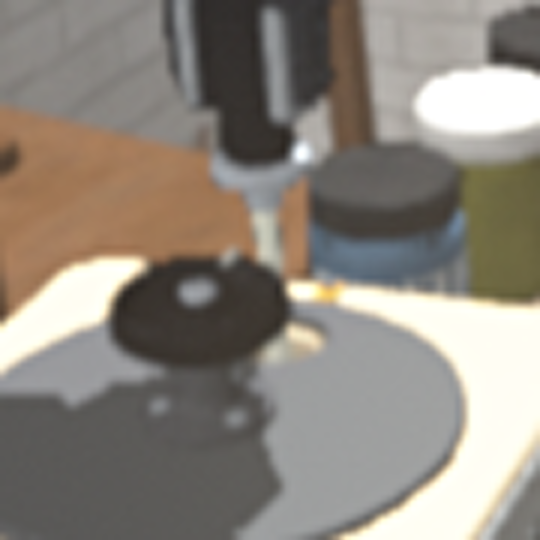

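```bash
python3 - <<'E'
from tri import *
for y in (.1138,.1145):
  for zb in (.140,.1423,.1440):
    print(y,zb,((proj('wrist9',[.606,y+.004,zb])-[274,191]+.5)*6-.5).round(1),((proj('scene9',[.606,y,zb])-[240,134]+.5)*6-.5).round(1))
print('hole low edge n/a; sides',[((proj('wrist9',[.606+s,.1139,.135])-[274,191]+.5)*6-.5).round(1) for s in (-.015,.015)])
E
```

```text
0.1138 0.14 [272.1 318.4] [272.1 326.1]
0.1138 0.1423 [272.1 325.2] [271.9 322. ]
0.1138 0.144 [272.1 330.3] [271.7 319.1]
0.1145 0.14 [272.1 312.4] [271.1 325.4]
0.1145 0.1423 [272.1 319.2] [270.8 321.3]
0.1145 0.144 [272.1 324.3] [270.7 318.3]
hole low edge n/a; sides [array([140. , 336.5]), array([404. , 336.6])]
```

```bash
python3 - <<'E'
from tri import *
manip.move_l([.6047,.1155,.2086],max_speed=.02); manip.dwell(.5); print(manip.current_force().round(2))
X=manip.current_ee_pos(); print(X.round(4),manip.current_tcp_rot().round(4).tolist(),manip.current_grip_width(),manip.current_joint_vel().round(4))
for c in ['wrist','scene','side']:
    n=c+'10'; snap(c,n); im=cv2.imread(f'pics/{n}.png')
    port=proj(n,[.606,.1139,.135]); u0,v0=(port-[45,55]).astype(int); k=6
    z=cv2.resize(im[v0:v0+90,u0:u0+90],None,fx=k,fy=k,interpolation=cv2.INTER_CUBIC); cv2.imwrite(f'pics/{n}z.png',z)
    print(c,[((proj(n,[.606,.1139+d,zb])-[u0,v0]+.5)*6-.5).round(1).tolist() for d,zb in ((0,.135),(.004,.135),(.004,.138),(.004,.132))])
print(manip.current_time())
E
```

```text
[ 0.85 -0.61 -1.56]
[0.6047 0.1155 0.2086] [[0.0001, 1.0, 0.0], [0.0, 0.0, -1.0], [-1.0, 0.0001, -0.0]] 0.2644323093053233 [ 0.0002  0.0005 -0.0013  0.0019  0.0004  0.0006]
wrist [[277.9, 332.8], [277.9, 298.5], [277.9, 307.6], [277.9, 289.6]]
scene [[278.4, 334.7], [272.6, 330.6], [272.3, 325.4], [272.9, 335.8]]
side [[277.2, 337.4], [270.7, 343.2], [269.9, 334.9], [271.4, 351.4]]
24.6333
```

View pics/wrist10z.png

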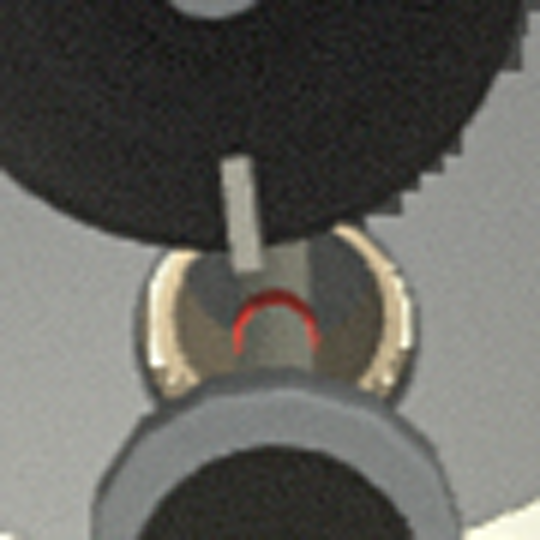

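View pics/scene10z.png

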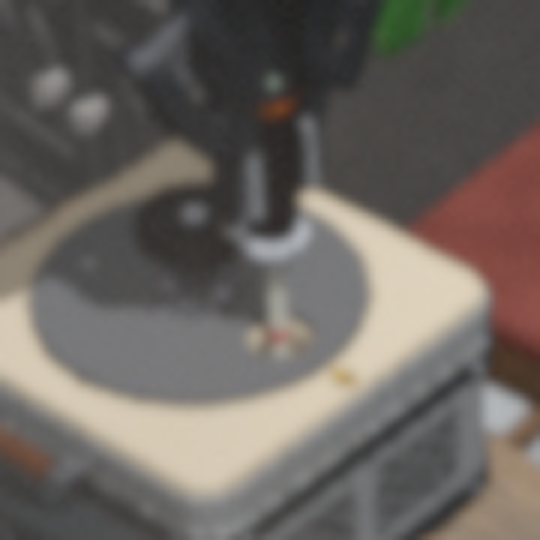

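View pics/side10z.png

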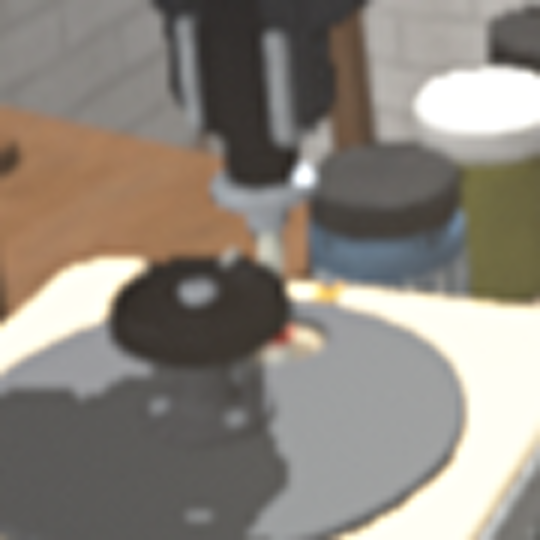

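```bash
python3 - <<'E'
from h import *
manip.sign_off(); print(manip.current_time())
E
```

```text
the job is handed in; nothing more can be done
the job is handed in; nothing more can be done
```

The job is handed in at about 25 s. The damper is open, and the middle-sized probe from the rack is held upright in the port with its red band at plate level.

- **Damper:** I turned the handwheel about 139° clockwise. The plate's hole and the port then agreed to within about 0.3 mm, and both lay within 0.5° of the brass index.
- **Probe position:** Before lowering, the stem stood about 1 mm to +x and 2 mm to -y of the port. I corrected that and then lowered it. In the last wrist picture the stem is within about 0.5 mm of the port's centre, and the band is at the height of the plate's top.
- **Contact:** No contact showed in the pictures or force readings while lowering. The wrist force stayed around the probe's weight (about 1.6 N), and the arm was still when I handed in.
- **Disagreement between checks:**
  - The cameras put the band about 1.7 mm lower than the nominal grip geometry gave. I set the depth mostly by the cameras.
  - In the last pictures the scene camera suggests the band may still be 1 to 1.5 mm low.
  - The side camera saw the band only partly, because the handwheel was in the way.
- **Other objects:** I did not aim at or touch the jars, cup, brush pot or cone packet. I took no separate final picture to confirm their positions.

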